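# Wake and tare the dispensary scale

## Task

Ready the bench scale for weighing with the dish left on it: with the fingertips lightly press the round key down and let it come back up, then lightly press the long bar key down and let it come back up. Do not press the two square keys, and leave the dish, pill bottle and carton where they stand.

Things in the scene. Friction and masses are not known exactly. Their poses are not given: they have to be found in the camera images.
- scale: grey bench scale, 300 x 300 mm, fixed to the counter. Origin at the centre of its underside, on the counter; z up; -x points to its front edge, where the keys are. The flat top of the housing is at z = 50 mm; the row of four white keys runs along y at x = -110 mm, at y = -93, -31, 31 and 93 mm. Behind it (x from -42 to 142 mm) is a steel weighing plate 280 mm wide, top at z = 70 mm
- round_key: mount of the round key (white disc cap, diameter 26 mm, the only round one): the mount's origin is the centre of its underside, on the scale's top; x and y are parallel to the scale's, z up. The top of the released cap is 13 mm above this origin. It sits in one of the four places, 62 mm apart, of the row across the scale's front; which key sits where varies.
- round_cap (a joint): travel of the round key's cap in m: 0 released (up), 0.005 fully down; it counts as pressed from 0.0035. Spring-loaded: starts to move at 1 N, fully down at 4 N, springs back by itself
- bar_key: mount of the long bar key (white oblong cap, 44 mm along y by 18 mm along x, the only long one): the mount's origin is the centre of its underside, on the scale's top; x and y are parallel to the scale's, z up. The top of the released cap is 13 mm above this origin. It sits in one of the four places, 62 mm apart, of the row across the scale's front; which key sits where varies.
- bar_cap (a joint): travel of the bar key's cap in m: 0 released (up), 0.005 fully down; it counts as pressed from 0.0035. Spring-loaded: starts to move at 1 N, fully down at 4 N, springs back by itself
- square_key_a: mount of a square key (white cap 22 x 22 mm), not to be pressed: the mount's origin is the centre of its underside, on the scale's top; x and y are parallel to the scale's, z up. The top of the released cap is 13 mm above this origin. It sits in one of the four places, 62 mm apart, of the row across the scale's front; which key sits where varies.
- square_cap_a (a joint): travel of this square key's cap in m: 0 released (up), 0.005 fully down; it counts as pressed from 0.0035. Spring-loaded: starts to move at 1 N, fully down at 4 N, springs back by itself
- square_key_b: mount of the other square key (white cap 22 x 22 mm, same as the first), not to be pressed: the mount's origin is the centre of its underside, on the scale's top; x and y are parallel to the scale's, z up. The top of the released cap is 13 mm above this origin. It sits in one of the four places, 62 mm apart, of the row across the scale's front; which key sits where varies.
- square_cap_b (a joint): travel of this square key's cap in m: 0 released (up), 0.005 fully down; it counts as pressed from 0.0035. Spring-loaded: starts to move at 1 N, fully down at 4 N, springs back by itself
- dish: loose shallow steel dish on the weighing plate, 140 mm across, 30 mm high; origin at the centre of its underside. Stays put
- pill_bottle: loose brown pill bottle with white cap standing beside the scale, diameter 48 mm, 85 mm high; origin at the centre of its underside. Stays put
- carton: loose white medicine carton with a red band beside the scale, 50 x 85 mm, 55 mm high; origin at the centre of its underside. Stays put
Things that resemble listed ones, but are neither listed nor needed, are in the scene too. Leave any blue or green look-alike of the carton alone.

How it is judged:
By the outcome, as a careful person would: the job done as asked, in the order asked, and still so for the second after the job is handed in, with the robot touching nothing.
It also fails if it takes over 35 s, if anything falls off the work surface, if the arm or the gripper's body presses on something with over 40 N, if the wrist force passes 120 N, or if a joint passes its speed limit or range.

## Robot

A 6-joint arm with a two-finger parallel gripper is mounted at the origin on the work surface. World frame = base frame: x ahead of the robot, y to its left, z up, the work surface at z = 0. Lengths are in m, angles in degrees, forces in N, time in s.
With the tool pointing down it reaches from about 0.25 to 0.725 m from the base axis. Payload 9.7 kg.
Tool frame: the origin (TCP) lies midway between the tips of the shut fingers; the grasp point (between the pads) lies bot.hold_point_z behind it (bot.hold_point_z is the distance from the TCP to the grasp point, in m); z points along the fingers, y is the line along which they close (so a half turn about z gives the same grasp; the last joint's range is limited). The gripper opens to 85 mm and grips with 20 to 120 N. Pads are 22 mm wide; open, the fingers measure 114 mm over their backs; the gripper's body (76 mm by 85 mm) begins 54 mm behind the grasp point. The pads swing forward as they close: fully open they stand 13 mm farther back than shut.
Start: joints at [-68.927, 4.979, 10.078, 95.1, 0, 90], TCP at [0.198, -0.513, 0.231] pointing down, gripper open.
Joint ranges: [-179.16, 179.16], [-48.56, 103.87], [-65.8, 70.77], [-126.05, 130.52], [-82.76, 87.17], [-180, 180]. Speed limits (degrees/s): [127.2, 127.2, 147.25, 180, 180, 180].

## Interface

Orientations are given as [roll, pitch, yaw] about the fixed x, y, z axes, in that order (R = Rz(yaw) Ry(pitch) Rx(roll)).
In Python, from workcell import bot, camera, camera_model, ticket gives the robot as it stands.
- The arm moves only by the tool send_rows, never from a script. Its argument "targets" is text: rows parted by semicolons, each of 5 numbers parted by spaces: the shift along the tool's x, y, z in mm, then the turn about the tool's z in degrees, then the closure in counts, from 0 (fully open) to 255 (shut). A call has 1 to 20 rows; each row is the pose to reach, as a shift and turn from the pose commanded when the call began, along the tool's axes at that moment; what a row does not reach only later rows make up. A row lasts 1/8 s, in which the tool goes at most 62.5 mm and 10.7 degrees, less where a joint would pass 70% of its speed; a pose out of reach is approached as far as the arm can. A call with a gripper value outside its range is refused whole. The fingers move at their own pace and stop on an object; "newtons" is the grip in N (left out, the last holds). Time passes only in rows, so rows that repeat a pose let the fingers close. It gives the time, the measured TCP pose, the force, the opening and the grip force at its end, in the units of the state.
- bot.get_obs(): the state, without advancing time (a new reading comes with each control period).
- camera(name): name is "side" or "top"; returns the picture (400x640x3 uint8, blue, green, red); there is no depth.
- camera_model(name): a dict with "K" (3x3 intrinsics, pixels), "pose" (4x4, takes a point from camera to world coordinates). Camera axes: x right, y down, z forward; pixel columns grow to the right and rows downward; lengths in m; the calibration is good to about 2 mm. A picture is of the moment at which its call begins. camera_model takes no time and is no camera call.
- ticket.job_done(): hands the job in; it is judged then, once.
The state is a dict: "time": time; "q": joint angles; "qd": joint speeds; "joint_efforts": joint torques, N m; "ee_pos": TCP position; "tcp_rot": TCP orientation; "wrist_force": force on the tool from outside, world axes, zero at the start; "torque": the same for the moment, N m; "opening": finger opening in m; "grasp_force": force on a finger pad.
Only numpy, scipy, OpenCV 4.12 (cv2) and the standard library are available. Lean on these libraries where they do the work, as an engineer would, in place of code of your own. Each camera call takes 0.05 s, during which the arm holds its last target. There are 200 camera calls.

## Working session

There is one attempt and no reset: what is moved stays moved. The work goes in short steps, Python scripts to look and compute and a tool call to move; the robot and the scene stay as the last step left them, time stands still between calls to the robot, and variables do not carry over. Pictures are saved under pics/ and viewed, at most 10 in all, crops included, and the job is handed in when it is done.

Besides the shell and the picture viewer there is one more tool, called by a JSON object that holds its "op" and its "data", one argument or row to a line. send_rows: Moves the arm, as the interface text tells. Its arguments: {"type":"object","properties":{"targets":{"type":"string"},"newtons":{"type":"number"}},"required":["targets"]}

```bash
mkdir -p pics
python3 - <<'E'
from workcell import bot,camera,camera_model
import cv2
for n in("top","side"):
    cv2.imwrite(f"pics/{n}0.png",camera(n)); m=camera_model(n); print(m["K"],m["pose"])
o=bot.get_obs(); print(o["time"],o["ee_pos"],o["tcp_rot"],o["wrist_force"],o["opening"],bot.hold_point_z)
E
```

```text
[[445.91250905   0.         322.19329022]
 [  0.         445.91250905 199.47270624]
 [  0.           0.           1.        ]] [[-0.01862663 -0.98372566  0.17870889  0.38116106]
 [-0.9994691   0.02309894  0.02297746  0.01503755]
 [-0.02673151 -0.17818602 -0.98363366  0.93087595]
 [ 0.          0.          0.          1.        ]]
[[364.47026473   0.         319.79778867]
 [  0.         364.47026473 194.29138388]
 [  0.           0.           1.        ]] [[-0.96766924 -0.12997205  0.21615619  0.38049266]
 [-0.2510286   0.57957587 -0.7752912   0.61701861]
 [-0.02451273 -0.80448684 -0.59346445  0.5442714 ]
 [ 0.          0.          0.          1.        ]]
0.1 [ 0.19766844 -0.51303626  0.23063269] [-1.79930943e+02 -1.66374082e-03  2.10718908e+01] [-0.0106035  -0.74155272  0.65231415] 0.08592154711492803 0.0187
```

View pics/top0.png

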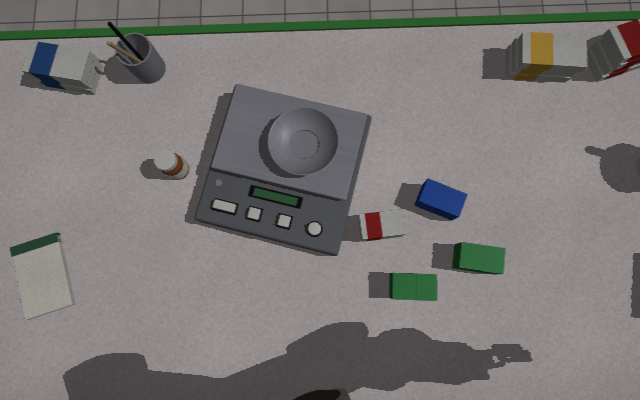

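View pics/side0.png

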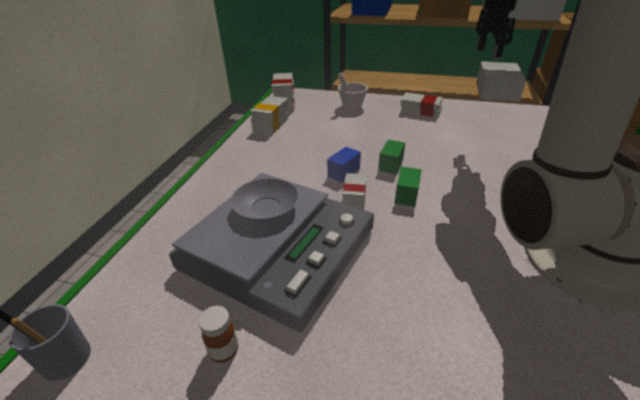

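Top view: bar key at about (225,206), squares at (254,214) and (285,221), round key at (315,229). The side view agrees: bar (298,283), round (347,219).

```bash
cat > h.py <<'E'
import numpy as np,cv2
from workcell import bot,camera,camera_model
def blobs(n,seeds,z=0.063,img=None):
    im=camera(n) if img is None else img
    g=cv2.cvtColor(im,cv2.COLOR_BGR2GRAY); m=camera_model(n); out=[]
    for u,v in seeds:
        s=g[v-14:v+15,u-18:u+19]; _,b=cv2.threshold(s,0,255,cv2.THRESH_OTSU)
        _,L,st,c=cv2.connectedComponentsWithStats(b)
        k=L[14,18]; uv=c[k]+[u-18,v-14]
        d=m["pose"][:3,:3]@np.linalg.inv(m["K"])@[*uv,1]; o=m["pose"][:3,3]
        out.append((uv.round(1),int(st[k,4]),(o+d*(z-o[2])/d[2]).round(4)))
    return out
E
python3 - <<'E'
from h import *
t=blobs("top",[(225,206),(254,214),(285,221),(315,229)],img=cv2.imread("pics/top0.png"))
s=blobs("side",[(298,283),(316,258),(332,238),(347,219)],img=cv2.imread("pics/side0.png"))
for a in t+s: print(*a)
R=cv2.Rodrigues(np.zeros(3))[0]
a=np.radians(21.0719); X=np.array([np.cos(a),np.sin(a)]);Y=np.array([np.sin(a),-np.cos(a)])
e=bot.get_obs()["ee_pos"]
for i in(3,0):
    p=(t[i][2]+s[i][2])/2; d=p[:2]-e[:2]; print(p,"tool shift mm",X@d*1e3,Y@d*1e3,(e[2]-.063)*1e3, np.hypot(*p[:2]))
v=t[0][2]-t[3][2]; print("row dir deg",np.degrees(np.arctan2(v[1],v[0])),np.linalg.norm(v))
E
```

```text
[224.  205.5] 180 [0.5313 0.2305 0.063 ]
[253.8 212.9] 111 [0.515  0.1709 0.063 ]
[284.  220.5] 112 [0.4986 0.1112 0.063 ]
[314.3 228.1] 124 [0.4822 0.0519 0.063 ]
[297.1 279.5] 206 [0.5323 0.2318 0.063 ]
[315.9 255.7] 109 [0.5156 0.1714 0.063 ]
[332.  235.1] 89 [0.4994 0.1115 0.063 ]
[346.3 216.7] 79 [0.4833 0.0512 0.063 ]
[0.48275 0.05155 0.063  ] tool shift mm 469.0090473220429 -424.3343703227753 167.63268865295572 0.48549455712705986
[0.5318  0.23115 0.063  ] tool shift mm 579.3523147832418 -574.2891162496259 167.63268865295572 0.579863399862416
row dir deg 74.62822259555873 0.1852262670357528
```

{"op": "send_rows", "data": {
  "targets": "40 -36 0 -4 255; 80 -72 0 -9 255; 120 -109 0 -14 255; 160 -145 0 -18 255; 200 -181 0 -23 255; 240 -217 0 -28 255; 280 -253 0 -32 255; 320 -290 0 -37 255; 360 -326 20 -41 255; 400 -362 40 -46 255; 430 -389 70 -50 255; 455 -412 100 -54 255; 469 -424 130 -54 255; 469 -424 140 -54 255; 469 -424 140 -54 255; 469 -424 140 -54 255",
  "newtons": 20
}}

```text
time: 2.1
ee_pos: [0.4833, 0.0504, 0.0926]
tcp_rot: [179.9, -0.0, 75.0]
wrist_force: [0.3, 0.2, 0.3]
opening: 0.0001
grasp_force: 0.0
```

Run:
```python
from h import *
o=bot.get_obs(); print(o["time"],o["ee_pos"],o["tcp_rot"],o["wrist_force"],o["opening"])
a=np.radians(o["tcp_rot"][2]); X=np.array([np.cos(a),np.sin(a)]);Y=np.array([np.sin(a),-np.cos(a)])
for p in((.4827,.0516),(.5318,.2311)):
    d=(np.array(p)-o["ee_pos"][:2])*1e3; print(X@d,Y@d)
im=camera("side"); cv2.imwrite("pics/s1.png",cv2.resize(im[120:320,200:460],None,fx=3,fy=3))
```

```text
2.1 [0.48329783 0.05043126 0.09259795] [ 1.79910214e+02 -3.02574618e-02  7.50151204e+01] [0.32660122 0.17109216 0.25157493] 7.741353528592186e-05
0.9744151756791923 -0.8796899555161922
187.0658539243588 0.1383593784659028
```

View pics/s1.png

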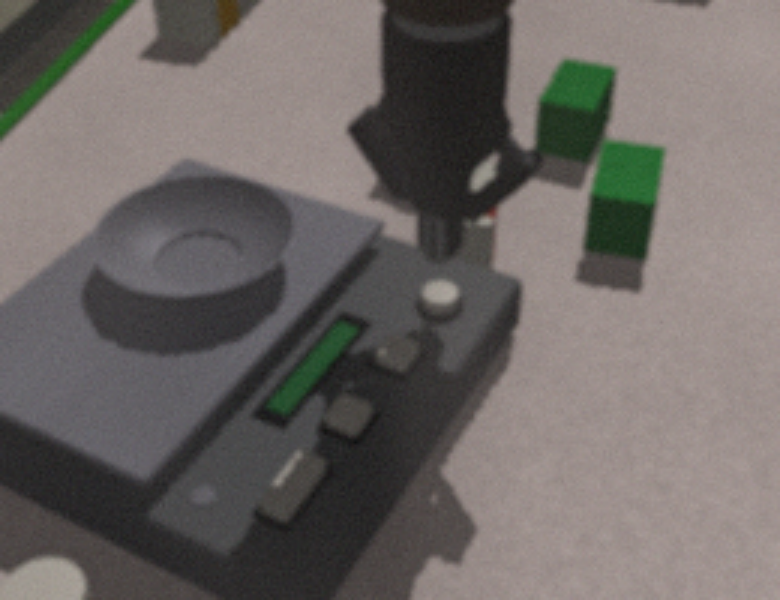

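The shut fingertips (crop ~(440,255)) hang directly over the round key (440,298), and the path down is clear. Descending to near contact.

{"op": "send_rows", "data": {
  "targets": "1 -1 10 0 255; 1 -1 20 0 255; 1 -1 24 0 255; 1 -1 27 0 255; 1 -1 28 0 255; 1 -1 29 0 255; 1 -1 30 0 255; 1 -1 31 0 255; 1 -1 31 0 255; 1 -1 31 0 255"
}}

```text
time: 3.4
ee_pos: [0.4823, 0.0523, 0.0604]
tcp_rot: [180.0, -0.0, 75.1]
wrist_force: [-0.9, 0.6, 3.1]
opening: -0.0003
grasp_force: 1.3
```

{"op": "send_rows", "data": {
  "targets": "0 0 1 0 255; 0 0 2 0 255; 0 0 2 0 255; 0 0 2 0 255"
}}

```text
time: 3.9
ee_pos: [0.4823, 0.0523, 0.0583]
tcp_rot: [180.0, -0.0, 75.1]
wrist_force: [-1.0, 1.0, 3.0]
opening: -0.0004
grasp_force: 1.9
```

{"op": "send_rows", "data": {
  "targets": "0 0 0.7 0 255; 0 0 0.7 0 255; 0 0 0.7 0 255"
}}

```text
time: 4.28
ee_pos: [0.4823, 0.0523, 0.058]
tcp_rot: [180.0, -0.0, 75.1]
wrist_force: [-1.3, 0.1, 6.7]
opening: 0.0001
grasp_force: 3.5
```

Run:
```python
from h import *
F=[]
for i in range(5):
    im=camera("side"); o=bot.get_obs(); F.append([o["wrist_force"][2],o["ee_pos"][2]*1e3])
print(np.round(F,2))
cv2.imwrite("pics/s2.png",cv2.resize(im[190:250,300:380],None,fx=8,fy=8))
```

```text
[[ 7.61 57.97]
 [ 7.57 57.98]
 [ 7.05 58.  ]
 [ 6.72 57.99]
 [ 7.03 57.99]]
```

View pics/s2.png

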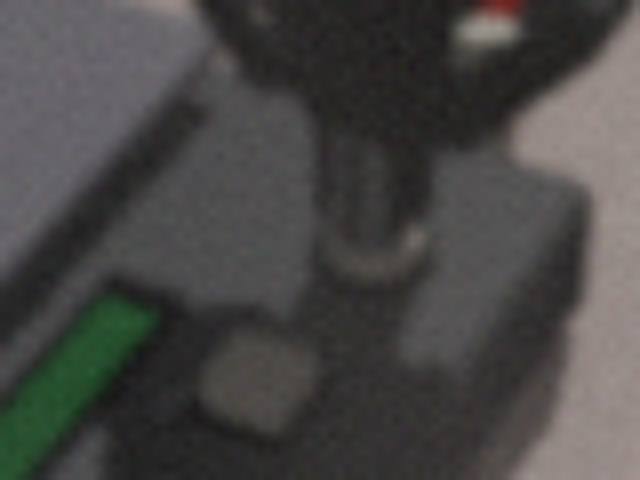

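The cap is down on its stop: z = 58.0 mm, force 7 N, and the picture shows the fingers on it at crop (370,260). Lifting, and moving over the bar key.

{"op": "send_rows", "data": {
  "targets": "0 0 -2 0 255; 0 0 -5 0 255; 0 0 -20 0 255; 0 0 -45 0 255; 40 0 -45 0 255; 80 1 -45 0 255; 120 1 -45 0 255; 155 2 -45 0 255; 178 2 -45 0 255; 185.5 2 -45 0 255; 185.5 2 -40 0 255; 185.5 2 -30 0 255; 185.5 2 -30 0 255; 185.5 2 -30 0 255"
}}

```text
time: 6.28
ee_pos: [0.5319, 0.2305, 0.0876]
tcp_rot: [-180.0, 0.0, 75.0]
wrist_force: [-0.4, 0.4, -0.2]
opening: 0.0
grasp_force: 0.0
```

Run:
```python
from h import *
o=bot.get_obs(); print(o["time"],o["ee_pos"],o["tcp_rot"][2],o["wrist_force"])
im=camera("side"); cv2.imwrite("pics/s3.png",cv2.resize(im[190:310,250:400],None,fx=5,fy=5))
```

```text
6.275 [0.5318592  0.23049459 0.08760712] 75.03842370843577 [-0.37743589  0.39340972 -0.21262117]
```

View pics/s3.png

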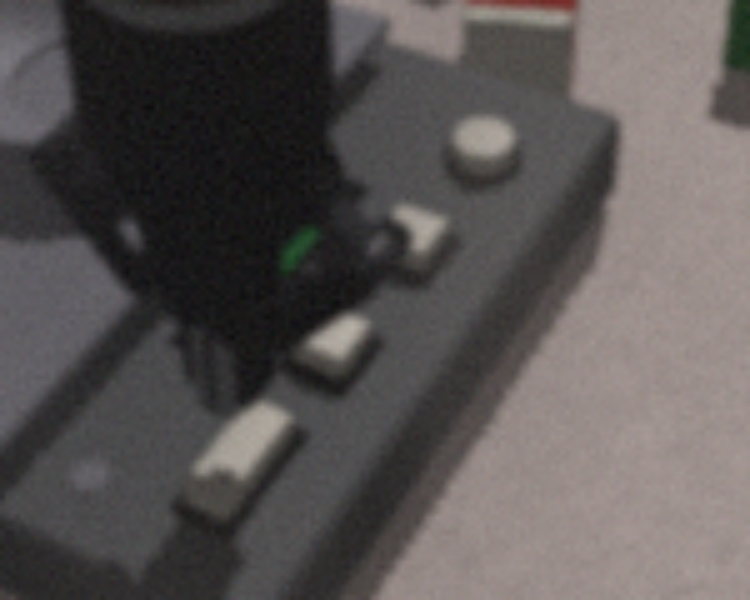

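The round key (crop 485,150) is up again, and the fingertips (225,405) stand above the bar key (245,455). Pressing the bar key.

{"op": "send_rows", "data": {
  "targets": "0 0 10 0 255; 0 0 20 0 255; 0 0 24 0 255; 0 0 26 0 255; 0 0 27 0 255; 0 0 28 0 255; 0 0 29 0 255; 0 0 29 0 255; 0 0 29 0 255"
}}

```text
time: 7.45
ee_pos: [0.532, 0.2311, 0.0588]
tcp_rot: [180.0, -0.0, 75.1]
wrist_force: [-2.2, -0.0, 3.9]
opening: 0.0002
grasp_force: 1.8
```

{"op": "send_rows", "data": {
  "targets": "0 0 0.7 0 255; 0 0 1.3 0 255; 0 0 1.3 0 255; 0 0 1.3 0 255"
}}

```text
time: 7.95
ee_pos: [0.532, 0.231, 0.0579]
tcp_rot: [180.0, -0.0, 75.1]
wrist_force: [-4.8, -1.6, 8.7]
opening: -0.0002
grasp_force: 4.2
```

Run:
```python
from h import *
for i in range(3):
    im=camera("side"); o=bot.get_obs(); print(o["wrist_force"].round(2),o["ee_pos"])
cv2.imwrite("pics/s4.png",cv2.resize(im[240:310,250:350],None,fx=6,fy=6))
```

```text
[-3.7  -0.74  8.9 ] [0.53203164 0.23106138 0.05797605]
[-4.05 -1.58  8.71] [0.53205172 0.23107309 0.05800258]
[-3.69 -1.54  7.22] [0.53202328 0.23107053 0.05795458]
```

View pics/s4.png

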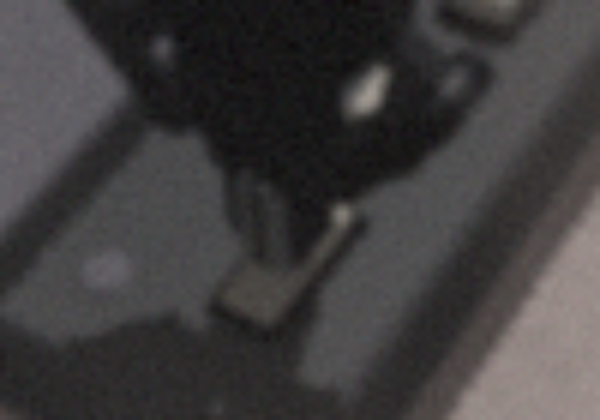

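The bar cap is on its stop (z = 58.0 mm, about 8 N), with the fingertips on it at crop (270,260). Retreating straight up.

{"op": "send_rows", "data": {
  "targets": "0 0 -2 0 255; 0 0 -6 0 255; 0 0 -20 0 255; 0 0 -50 0 255; 0 0 -90 0 255; 0 0 -130 0 255; 0 0 -150 0 255; 0 0 -150 0 255; 0 0 -150 0 255"
}}

```text
time: 9.22
ee_pos: [0.5318, 0.2309, 0.2063]
tcp_rot: [-180.0, 0.0, 75.1]
wrist_force: [-0.6, -0.2, -0.5]
opening: 0.0002
grasp_force: 0.0
```

Run:
```python
from h import *
o=bot.get_obs(); print(o["time"],o["ee_pos"],o["wrist_force"],abs(o["qd"]).max())
cv2.imwrite("pics/s5.png",camera("side"))
```

```text
9.225 [0.53179471 0.23091919 0.2063415 ] [-0.56128307 -0.22161966 -0.52028537] 0.8159105412124477
```

View pics/s5.png

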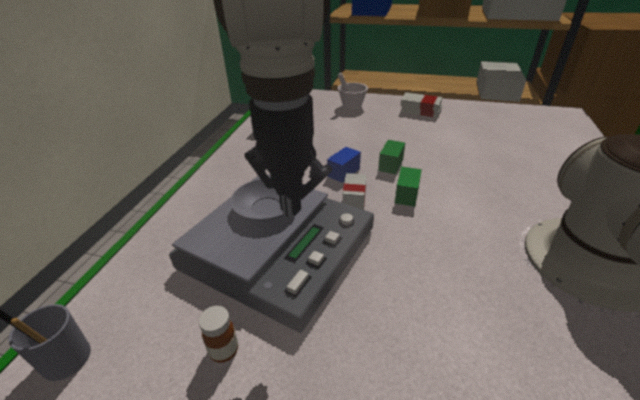

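All four keys are up (bar (298,283), round (347,219)). The dish, bottle (218,333) and carton (354,190) stand where they were, and the arm is clear.

```bash
python3 -c "
from workcell import ticket
print(ticket.job_done())"
```

```text
the job is handed in; nothing more can be done
None
```

I pressed the round key and then the bar key down to their stops (about 7–9 N each) and both came back up; the square keys, dish, bottle and carton were left alone, and the job was handed in at about 9 s.

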